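Let the finishing turntable coast and catch it

TASK

The small bowl on the finishing turntable is freshly lacquered and has to be kept turning while the lacquer settles: take the turntable's red knob in the fingers, set it turning (a turn in four or five seconds is right, never faster than a turn in three), open the fingers and let it coast freely for a good eight seconds while your open fingers go along with it, the knob always midway between them and at their height but untouched, ready to catch it. Then, while it is still turning, take the knob again, bring the turntable gently to a standstill, let go and draw back. Do not touch or jolt the wet bowl, and leave the other things on the bench where they are.

Things in the scene. Friction and masses are not known exactly. Their poses are not given: they have to be found in the camera images.
- turntable: finishing turntable: fixed green cast foot, 190 mm across; origin at the centre of its underside on the bench, z up along the turning axis. It carries the platter, a round plywood disc 300 mm across, upper face 80 mm above the bench, with a black rubber mat 200 mm across and 4 mm thick in the middle. Where it stands varies
- platter (a joint): angle of the platter in rad about the vertical axis through the turntable's origin, anticlockwise from above positive; no stops, either way. At 0 the knob lies in the turntable's own +x. Easy ball bearing: nominal inertia 0.022 kg m2 (platter about 2 kg, -40 to +50 %), damping 0.0016 N m s/rad and dry friction 0.0006 N m, so coasting it loses about half its speed in seven seconds
- knob (a point): middle of the red upright knob near the platter's edge, 122 mm from the turning axis and 112 mm above the bench. The knob is a cylinder of 28 mm diameter and 52 mm height (86 to 138 mm above the bench) that revolves freely on a steel pin. The pose turns with the platter
- bowl: freshly lacquered brown wooden bowl, 80 mm across at the rim, 55 mm high, about 150 g, standing loose on the rubber mat within 6 mm of the turning axis, its rim 139 mm above the bench; origin at the centre of its underside
- lacquer_tin: closed round tin of lacquer, 84 mm diameter, 110 mm high, standing on the bench; origin at the centre of its underside; leave alone
- log: upright piece of log, 90 mm diameter, 75 mm high, on the bench; origin at the centre of its underside; leave alone
- sander: cork sanding block, 110 x 65 x 30 mm, on the bench; origin at the centre of its underside; leave alone
- glue: white glue bottle with red cap, 60 mm diameter, 170 mm high, on the bench; origin at the centre of its underside; leave alone
- spanner: flat steel open-ended spanner for the lathe chuck, 200 mm long, lying on the bench in front of the bench grinder; leave alone
Not all that is in view belongs to the job. What is shaped like the bowl but green is not meant.

How it is judged:
On the way, in this order (a step that is already met when the one before it is completed fails the run):
1. the platter is set turning (more than 0.6 rad/s) with the knob held in the fingers ((velocity of joint platter above 0.6 rad/s or velocity of joint platter below -0.6 rad/s) and contact force between the fingers and turntable above 0.5 N), for 0.1 s.
2. for 8 s on end the platter coasts at more than 0.15 rad/s, untouched, with the tool point within 22 mm of the middle of the knob ((velocity of joint platter above 0.15 rad/s or velocity of joint platter below -0.15 rad/s) and contact force between each of the fingers, the arm and turntable below 0.0005 N and distance between the grasp point and knob below 0.022 m), for 8 s.
3. the knob is caught in the fingers while the platter still turns at more than 0.05 rad/s ((velocity of joint platter above 0.05 rad/s or velocity of joint platter below -0.05 rad/s) and contact force between the fingers and turntable above 0.5 N), for 0.1 s.
At the end, for the whole second after the job is handed in: the platter stands still (under 0.06 rad/s), the knob is released and the tool point drawn back more than 60 mm from it, and the bowl stands upright on the mat within 20 mm of the turning axis (velocity of joint platter between -0.06 and 0.06 rad/s and contact force between the fingers and turntable below 0.1 N and distance between the grasp point and knob above 0.06 m and angle between bowl's own z axis and vertical below 0.1 rad and horizontal distance between bowl and turntable below 0.02 m and height (world z) of bowl above 0.08 m); the robot touches nothing.
It fails at once if the wet bowl is touched by the robot (contact force between any of the fingers, the arm and bowl above 0.2 N).
It fails at once if the platter turns faster than a turn in three seconds (2.1 rad/s) (velocity of joint platter above 2.1 rad/s or velocity of joint platter below -2.1 rad/s).
It fails at once if the bowl tips or is thrown out of the middle (angle between bowl's own z axis and vertical above 0.15 rad or horizontal distance between bowl and turntable above 0.02 m).
It fails at once if another thing on the bench is moved by more than 20 mm (distance of any of lacquer_tin, log, sander, glue, spanner from where it was at the start of the episode above 0.02 m).
It also fails if it takes over 59 s, if anything falls off the work surface, if the arm or the gripper's body presses on something with over 40 N, if the wrist force passes 120 N, or if a joint passes its speed limit or range.

ROBOT

A 7-joint arm with a two-finger parallel gripper is mounted at the origin on the work surface. World frame = base frame: x ahead of the robot, y to its left, z up, the work surface at z = 0. Lengths are in m, angles in rad, forces in N, time in s.
With the tool pointing down it reaches from about 0.425 to 0.8 m from the base axis. Payload 8.3 kg.
Tool frame: the origin (TCP) lies between the finger pads, 19 mm behind the fingertips; this is the grasp point; z points along the fingers, y is the line along which they close (so a half turn about z gives the same grasp; the last joint's range is limited). The gripper opens to 85 mm and grips with 20 to 120 N. Pads are 22 mm wide; open, the fingers measure 114 mm over their backs; the gripper's body (76 mm by 85 mm) begins 54 mm behind the grasp point. The pads swing forward as they close: fully open they stand 13 mm farther back than shut.
Start: joints at [1.071, 0.383, 0.016, 1.37, -0.006, 1.388, -0.046], TCP at [0.264, -0.566, 0.25] pointing down, gripper open.
Joint ranges: [-2.95, 2.95], [-0.25, 2.06], [-1.52, 1.56], [0.18, 2.33], [-1.44, 4.58], [0.02, 2.06], [-3.01, 3.01]. Speed limits (rad/s): [2.39, 2.39, 3.01, 3.01, 3.14, 3.14, 3.14].

INTERFACE

Orientations are given as a unit quaternion [x, y, z, w].
In Python, from bench import ctrl, cams gives the robot as it stands.
- The arm moves only by the shell command python3 -m creep 'ROWS' [OPENING] [FORCE]. ROWS is JSON, a list of rows, each a list of 4 numbers: the shift along the world's x, y, z each as a share of 0.1 m, from -1 to 1, then the turn about the world's z as a share of pi/2 rad, from -1 to 1. In form: [[tx, ty, tz, twist], ...]. A call has 1 to 10 rows; each row is the pose to reach, as a shift and turn from the pose commanded when the call began; what a row does not reach only later rows make up. A row lasts 1/10 s, in which the tool goes at most 50 mm and 8.59 degrees, less where a joint would pass 70% of its speed; a pose out of reach is approached as far as the arm can. A call with a number of a shift or a turn outside -1 to 1 is refused whole. A call with a gripper value outside its range is refused whole. OPENING is the opening, from -1 (shut) to 1 (fully open), set as the call begins (- or left out, the last holds). The fingers move at their own pace and stop on an object; FORCE is the grip in N (left out, the last holds). Time passes only in rows, so rows that repeat a pose let the fingers close. It gives the time, the measured TCP pose, the force, the opening and the grip force at its end, in the units of the state.
- ctrl.get_state(): the state, without advancing time (a new reading comes with each control period).
- cams.grab_frame(name): name is "scene" or "top" or "wrist"; returns a dict with "color" (384x512x3 uint8, red, green, blue), "fx", "fy", "cx", "cy" (pixels), "origin" and "orientation" of the camera in the world. Camera axes: x right, y down, z forward; pixel columns grow to the right and rows downward; lengths in m; the calibration is good to about 2 mm. A picture is of the moment at which its call begins. There is no depth.
- ctrl.sign_off(): hands the job in; it is judged then, once.
The state is a dict: "clock": time; "joint_pos": joint angles; "dq": joint speeds; "joint_efforts": joint torques, N m; "tool_pos": TCP position; "eef_rot": TCP orientation; "force": force on the tool from outside, world axes, zero at the start; "wrist_torque": the same for the moment, N m; "finger_gap": finger opening in m; "grasp_force": force on a finger pad.
Only numpy, scipy, OpenCV 4.12 (cv2) and the standard library are available. Lean on these libraries where they do the work, as an engineer would, in place of code of your own. Each camera call takes 0.05 s, during which the arm holds its last target. There are 200 camera calls.

## Working session

There is one attempt and no reset: what is moved stays moved. The work goes in short steps, Python scripts to look and compute and a shell command to move; the robot and the scene stay as the last step left them, time stands still between calls to the robot, and variables do not carry over. Pictures are saved under pics/ and viewed, at most 10 in all, crops included, and the job is handed in when it is done.

```bash
ls; mkdir -p pics; python3 - <<'E'
from bench import ctrl,cams
import cv2,numpy as np
s=ctrl.get_state();print(s)
for n in("scene","top"):
    f=cams.grab_frame(n);cv2.imwrite(f"pics/{n}0.png",f["color"][:,:,::-1]);print(n,{k:v for k,v in f.items() if k!="color"})
E
```

```text
pics
{'clock': 0.0, 'joint_pos': array([ 1.07110111,  0.3842213 ,  0.01635664,  1.37117119, -0.00628821,
        1.38822076, -0.04650581]), 'dq': array([-5.43678218e-04, -2.55768325e-05, -5.75054602e-05, -2.19419645e-03,
        4.95495663e-04,  3.33664692e-04, -1.16921050e-03]), 'joint_efforts': array([-1.28094733e-03, -6.27603149e+01,  8.44059940e-01, -3.71822548e+01,
        1.67022989e-02,  1.41012188e-02,  4.65747505e-06]), 'tool_pos': array([ 0.2642332 , -0.56586697,  0.24898151]), 'eef_rot': array([ 9.76237171e-01,  2.16702595e-01, -2.33593027e-04, -9.57542648e-04]), 'force': array([-0.60945051,  0.90890302,  0.01627739]), 'wrist_torque': array([-0.0193323 ,  0.01683833, -0.06330238]), 'grasp_force': 0.0, 'finger_gap': 0.0854188614903285}
scene {'fx': 436.3525528204489, 'fy': 436.3525528204489, 'cx': 253.36269238884648, 'cy': 192.3984788635583, 'origin': array([ 0.93438048, -0.94996848,  0.78778926]), 'orientation': array([ 0.85537303,  0.19909766, -0.10547171, -0.46644701])}
top {'fx': 491.1637406207447, 'fy': 491.1637406207447, 'cx': 260.22210658204057, 'cy': 191.44003704777927, 'origin': array([0.26544569, 0.01266951, 1.71738852]), 'orientation': array([ 0.70976722, -0.70217974,  0.03879174, -0.04085715])}
```

View pics/scene0.png

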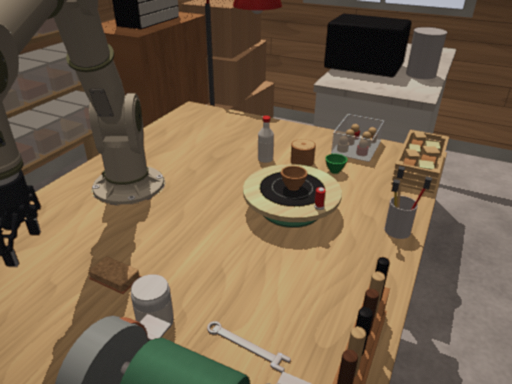

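View pics/top0.png

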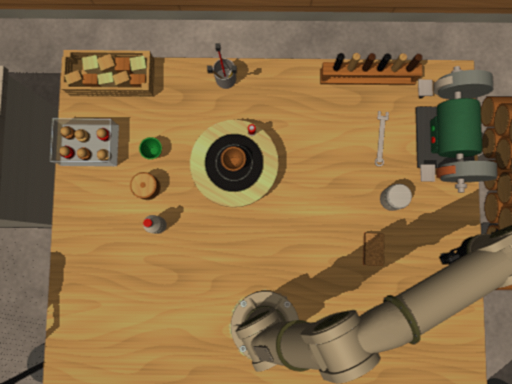

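The red knob is at about scene (320,198) and top (252,128), and the turntable centre at about top (234,162). Things that could be confused with the knob:
- the glue cap at top (148,223)
- the red pencil in the cup at top (218,50)
- the red vegetables in the tray at top (67,152)
- the grinder button at top (434,140)

The bowl is the brown one on the mat at top (234,158). The green bowl at (151,148) is not meant. I choose the red cylinder on the platter's rim and will check it with a crop.

```bash
cat >h.py <<'E'
from bench import ctrl,cams
import cv2,numpy as np
from scipy.spatial.transform import Rotation as R
def ray(f,u,v,z):
    d=R.from_quat(f["orientation"]).apply([(u-f["cx"])/f["fx"],(v-f["cy"])/f["fy"],1.0])
    return f["origin"]+d*(z-f["origin"][2])/d[2]
def proj(f,p):
    q=R.from_quat(f["orientation"]).inv().apply(np.asarray(p)-f["origin"])
    return np.array([f["fx"]*q[0]/q[2]+f["cx"],f["fy"]*q[1]/q[2]+f["cy"]])
def red(f):
    h=cv2.cvtColor(f["color"],cv2.COLOR_RGB2HSV)
    return ((h[...,0]<7)|(h[...,0]>172))&(h[...,1]>150)&(h[...,2]>60)
def blobs(m,amin=12):
    n,l,s,c=cv2.connectedComponentsWithStats(m.astype(np.uint8))
    return [(*s[i],c[i],l==i) for i in range(1,n) if s[i][4]>=amin]
E
python3 - <<'E'
from h import *
F={n:cams.grab_frame(n) for n in("top","scene")}
t=F["top"];h=cv2.cvtColor(t["color"],cv2.COLOR_RGB2HSV)
# dark mat -> ellipse at z .084 ; platter outline pale
for nm,m,z in(("mat",h[...,2]<45,.084),("platter",(h[...,2]>150)&(h[...,0]>=21)&(h[...,0]<40)&(h[...,1]>60),.08)):
    m=m.astype(np.uint8);roi=np.zeros_like(m);roi[105:220,175:295]=1
    cs,_=cv2.findContours(m*roi,cv2.RETR_EXTERNAL,cv2.CHAIN_APPROX_NONE)
    c=max(cs,key=cv2.contourArea);w=np.array([ray(t,*p[0],z)[:2] for p in c])
    A=np.c_[2*w,np.ones(len(w))];s=np.linalg.lstsq(A,(w**2).sum(1),rcond=None)[0]
    r=np.sqrt(s[2]+s[0]**2+s[1]**2);print(nm,cv2.contourArea(c),s[:2],r,"resid",np.std(np.hypot(*(w-s[:2]).T)-r))
for n,f in F.items():
    for b in blobs(red(f)):
        print(n,b[:5],b[5].round(1),ray(f,*b[5],.115).round(4))
q=ctrl.get_state();print("tool y axis",R.from_quat(q["eef_rot"]).apply([0,1,0]),q["clock"])
a=cv2.resize(t["color"][100:230,170:300],(400,400),interpolation=2);b=cv2.resize(F["scene"]["color"][150:240,235:350],(400,400),interpolation=2)
w=cams.grab_frame("wrist");print({k:v for k,v in w.items() if k!="color"})
cv2.imwrite("pics/crop1.png",np.hstack([a,b])[:,:,::-1])
cv2.imwrite("pics/wrist0.png",w["color"][:,:,::-1])
E
```

```text
mat 2427.5 [0.54857966 0.10917048] 0.09430408231888744 resid 0.0009628306259783059
platter 5648.0 [0.54425286 0.11271703] 0.1441971736792447 resid 0.008023226547708338
top (np.int32(218), np.int32(51), np.int32(8), np.int32(25), np.int32(49)) [221.5  63.3] [0.8818 0.1542 0.115 ]
top (np.int32(248), np.int32(124), np.int32(8), np.int32(10), np.int32(41)) [251.7 129.4] [0.6543 0.0491 0.115 ]
top (np.int32(98), np.int32(129), np.int32(11), np.int32(12), np.int32(40)) [105.  136.3] [0.626  0.5371 0.115 ]
top (np.int32(431), np.int32(137), np.int32(5), np.int32(6), np.int32(23)) [432.7 139.5] [ 0.6263 -0.5525  0.115 ]
top (np.int32(64), np.int32(147), np.int32(9), np.int32(11), np.int32(39)) [ 69.1 153.3] [0.5674 0.6535 0.115 ]
top (np.int32(143), np.int32(219), np.int32(10), np.int32(8), np.int32(61)) [147.6 222.4] [0.3413 0.3847 0.115 ]
scene (np.int32(233), np.int32(0), np.int32(49), np.int32(10), np.int32(446)) [257.1   4.3] [-0.7919  2.6648  0.115 ]
scene (np.int32(263), np.int32(115), np.int32(8), np.int32(7), np.int32(45)) [266.2 117.9] [0.2918 0.4858 0.115 ]
scene (np.int32(355), np.int32(131), np.int32(5), np.int32(5), np.int32(16)) [356.8 133. ] [0.6409 0.5092 0.115 ]
scene (np.int32(315), np.int32(187), np.int32(10), np.int32(20), np.int32(137)) [319.  197.4] [0.6559 0.0464 0.115 ]
scene (np.int32(412), np.int32(188), np.int32(13), np.int32(20), np.int32(41)) [418.6 197.2] [0.9058 0.172  0.115 ]
tool y axis [ 0.42309305 -0.90608538 -0.00124904] 0.2
{'fx': 303.42197033230354, 'fy': 303.42197033230354, 'cx': 253.99552015684452, 'cy': 191.26135172696843, 'origin': array([ 0.32582357, -0.5371731 ,  0.37292519]), 'orientation': array([ 0.83584735, -0.5321281 , -0.07291541,  0.11349999])}
```

View pics/crop1.png

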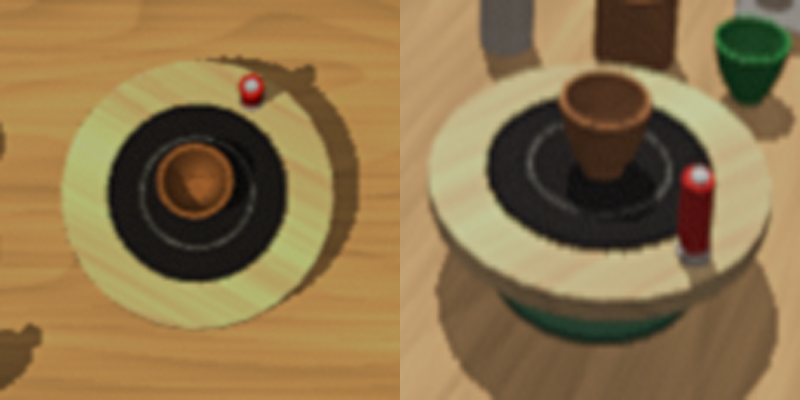

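View pics/wrist0.png

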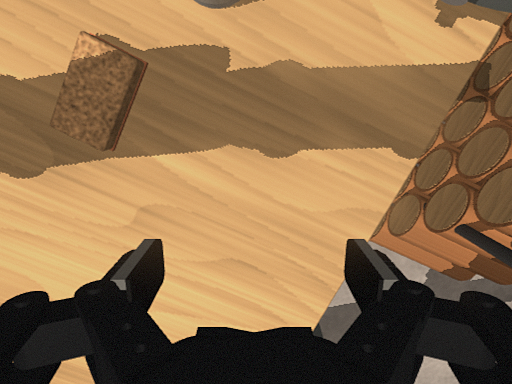

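The crop confirms the red upright cylinder, with a white glint on its top, on the platter's rim, and the brown bowl in the middle of the mat. The wrist camera sees the gap between the fingers at about (254,270). Now I travel above the knob, turning the tool with the arm.

```bash
for i in 1; do
python3 -m creep '[[0.65,1,0,0.14],[0.65,1,0,0.14],[0.65,1,0,0.14]]' 1 30
python3 -m creep '[[0.65,1,0,0.14],[0.65,1,0,0.14],[0.65,1,0,0.14]]'
python3 -m creep '[[0.65,1,0,0.14],[0.65,1,0,0.14],[0.65,1,0,0.14]]'
python3 -m creep '[[0.65,1,0,0.14],[0.65,1,0,0.14],[0.65,1,0,0.14]]'
python3 -m creep '[[0.65,1,0,0.14],[0.65,1,0,0.14],[0.65,1,0,0.14]]'
python3 -m creep '[[0.65,1,0,0.14],[0.65,1,0,0.14],[0.65,1,0,0.14],[0.65,1,0,0.14],[0.65,1,0,0.14]]'
done
python3 - <<'E'
from h import *
s=ctrl.get_state();print(s["tool_pos"],s["joint_pos"].round(3),s["clock"],R.from_quat(s["eef_rot"]).apply([0,1,0]))
f=cams.grab_frame("wrist")
for b in blobs(red(f),40):print(b[:5],b[5].round(1),ray(f,*b[5],.115).round(4),ray(f,*b[5],.138).round(4))
cv2.imwrite("pics/wrist1.png",f["color"][:,:,::-1])
E
```

```text
clock: 0.55
tool_pos: [0.3333, -0.4617, 0.2501]
eef_rot: [0.945, 0.327, 0.001, -0.001]
force: [0.7, 0.2, 0.5]
finger_gap: 0.0857
grasp_force: 0.0
clock: 0.85
tool_pos: [0.3978, -0.3611, 0.2503]
eef_rot: [0.903, 0.429, 0.001, -0.0]
force: [-0.1, 0.7, -0.4]
finger_gap: 0.0853
grasp_force: 0.0
clock: 1.15
tool_pos: [0.4623, -0.2607, 0.2502]
eef_rot: [0.851, 0.525, 0.001, -0.0]
force: [0.2, -0.9, 0.4]
finger_gap: 0.0854
grasp_force: 0.0
clock: 1.45
tool_pos: [0.5266, -0.1604, 0.2502]
eef_rot: [0.788, 0.615, 0.001, -0.001]
force: [-0.8, 0.1, 0.0]
finger_gap: 0.0852
grasp_force: 0.0
clock: 1.75
tool_pos: [0.5909, -0.0603, 0.2499]
eef_rot: [0.716, 0.698, 0.001, -0.001]
force: [-0.2, -0.1, -0.1]
finger_gap: 0.0855
grasp_force: 0.0
clock: 2.25
tool_pos: [0.6543, 0.0336, 0.2495]
eef_rot: [0.638, 0.77, -0.0, -0.0]
force: [-0.6, -0.8, 0.0]
finger_gap: 0.0852
grasp_force: 0.0
[0.65432231 0.03357815 0.24945435] [ 0.236  0.502 -0.515  1.255  0.241  1.446 -0.069] 2.25 [ 9.82782654e-01  1.84762875e-01 -9.67037137e-04]
(np.int32(484), np.int32(94), np.int32(28), np.int32(9), np.int32(207)) [497.9  98.1] [0.8354 0.1439 0.115 ] [0.8181 0.14   0.138 ]
(np.int32(244), np.int32(157), np.int32(32), np.int32(32), np.int32(485)) [258.8 172.2] [0.656  0.0476 0.115 ] [0.6548 0.0523 0.138 ]
```

View pics/wrist1.png

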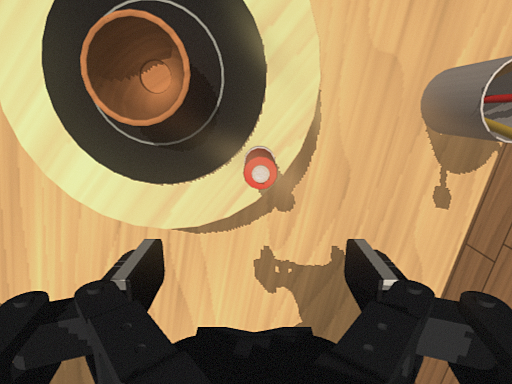

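The knob is at (261,172) in the wrist picture, with the pale end of its pin on top at (261,174). It is slightly ahead of the finger gap, and the bowl is well clear at (135,67).

```bash
cat >>h.py <<'E'
C0=np.array([.5486,.1092])
def knob(f,guess=None):
    """knob centre from the pale dot on top of the red blob, wrist view"""
    m=red(f)
    B=[b for b in blobs(m,60) if np.hypot(*(ray(f,*b[5],.13)[:2]-C0))<.16]
    if not B: return None
    b=max(B,key=lambda b:b[4]);x,y,w,h=b[:4]
    h_=cv2.convexHull(np.argwhere(b[6])[:,::-1].astype(np.int32))
    k=np.zeros(m.shape,np.uint8);cv2.fillConvexPoly(k,h_,1)
    hsv=cv2.cvtColor(f["color"],cv2.COLOR_RGB2HSV)
    d=blobs((k>0)&(hsv[...,1]<120)&(hsv[...,2]>120),6)
    if not d: return ray(f,*b[5],.13)[:2],b[5],0
    d=max(d,key=lambda q:q[4])
    return ray(f,*d[5],.138)[:2],d[5],d[4]
def ang(p,c=C0): return np.arctan2(p[1]-c[1],p[0]-c[0])
E
python3 - <<'E'
from h import *
f=cams.grab_frame("wrist");p,px,a=knob(f);s=ctrl.get_state()
print(p,px,a,np.hypot(*(p-C0)),ang(p),(p-s["tool_pos"][:2])*10)
h=cv2.cvtColor(f["color"],cv2.COLOR_RGB2HSV);m=((h[...,2]<50)).astype(np.uint8);m[225:]=0
cs,_=cv2.findContours(m,0,cv2.CHAIN_APPROX_NONE);c=max(cs,key=cv2.contourArea)[:,0]
c=c[(c[:,0]>2)&(c[:,1]>2)];w=np.array([ray(f,*q,.084)[:2] for q in c])
r=np.hypot(*(w-C0).T);w=w[(r>.09)&(r<.11)]
s=np.linalg.lstsq(np.c_[2*w,np.ones(len(w))],(w**2).sum(1),rcond=None)[0];print("centre",s[:2],np.sqrt(s[2]+s[0]**2+s[1]**2),len(w))
E
```

```text
[0.65601894 0.05175736] [260.54826255 171.56756757] 259 0.12181332383316149 -0.4910622228887701 [0.01786936 0.19994964]
centre [0. 0.] 0.0 0
```

```bash

python3 -m creep '[[0.02,0.19,0,0],[0.02,0.19,-0.4,0],[0.02,0.19,-0.8,0],[0.02,0.19,-1,0],[0.02,0.19,-1,0]]' 1 30
python3 - <<'E'
from h import *
f=cams.grab_frame("wrist");p,px,a=knob(f);s=ctrl.get_state()
print(p,px,a,np.hypot(*(p-C0)),ang(p),(p-s["tool_pos"][:2])*10,s["tool_pos"])
cv2.imwrite("pics/wrist2.png",f["color"][:,:,::-1])
E
```

```text
clock: 2.85
tool_pos: [0.6542, 0.05, 0.1464]
eef_rot: [0.64, 0.769, -0.003, -0.002]
force: [-0.0, -1.0, -0.7]
finger_gap: 0.0854
grasp_force: 0.0
[0.65620571 0.05133988] [258.36904762 252.57440476] 672 0.12217521416541113 -0.4933546198131944 [0.00644485 0.00734042] [0.65556123 0.05060584 0.14916325]
```

View pics/wrist2.png

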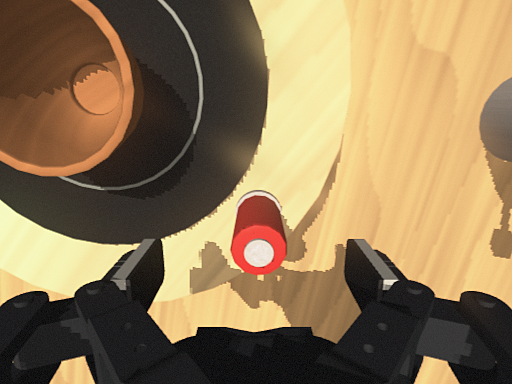

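The knob's top is centred between the pads at (258,253), and the bowl is clear of the left finger. I descend to knob height and close.

```bash

python3 -m creep '[[0,0,-0.2,0],[0,0,-0.33,0],[0,0,-0.33,0],[0,0,-0.33,0]]' 1 30
python3 -m creep '[[0,0,0,0],[0,0,0,0],[0,0,0,0],[0,0,0,0],[0,0,0,0],[0,0,0,0],[0,0,0,0]]' -1 30
python3 - <<'E'
from h import *
f=cams.grab_frame("wrist");k=knob(f);s=ctrl.get_state();p=k[0]
print(k,np.hypot(*(p-C0)),ang(p),s["tool_pos"],s["force"])
# circle rows for spin-up: accel 1.3rad/s^2 about C0 from the measured angle, clockwise and anticlockwise
E
```

```text
clock: 3.3
tool_pos: [0.6568, 0.0524, 0.118]
eef_rot: [0.639, 0.769, 0.0, 0.0]
force: [-1.1, -0.1, -0.0]
finger_gap: 0.0853
grasp_force: 0.0
clock: 4.0
tool_pos: [0.6564, 0.0533, 0.1174]
eef_rot: [0.638, 0.77, 0.0, -0.0]
force: [-2.9, 2.1, 5.6]
finger_gap: 0.0271
grasp_force: 30.1
(array([0.65652531, 0.05219296]), array([253.39772727, 291.95971074]), np.int32(968)) 0.12205603077354556 -0.48595871180205386 [0.65636239 0.05329491 0.11743112] [-4.0889826   1.55976678  5.85041341]
```

```bash
cat >>h.py <<'E'
RK=.122
def plan(P,th,w0,w1,tacc,n,calls,c=C0,dz=0.0,P_z=0.0,turn_first=None):
    """rows for commanded XY P, following knob angle th at w0 -> w1 over tacc; calls = rows per call"""
    P=np.array(P,float);t=0;pos=lambda t:th+np.where(t<tacc,w0*t+.5*(w1-w0)/max(tacc,1e-9)*t*t,.5*(w0+w1)*tacc+w1*(t-tacc))
    for k in calls:
        rows=[]
        for i in range(k):
            t+=.1;a=pos(t);q=c+RK*np.array([np.cos(a),np.sin(a)])
            rows.append(np.round((q-P)*10,2))
        print("["+",".join(f"[{r[0]:.2f},{r[1]:.2f},0,0]" for r in rows)+"]")
        P=P+rows[-1]/10
    print("end cmd",P.round(4),"angle",round(float(pos(t)),4),"clock+",round(t,2))
E
python3 - <<'E'
from h import *
plan([.656,.052],-.486,0,1.3,1.0,0,[10,6,6,6,6,6])
E
```

```text
[[0.01,0.01,0,0],[0.02,0.03,0,0],[0.04,0.07,0,0],[0.06,0.12,0,0],[0.08,0.18,0,0],[0.11,0.27,0,0],[0.13,0.37,0,0],[0.14,0.49,0,0],[0.14,0.62,0,0],[0.13,0.77,0,0]]
[[-0.04,0.16,0,0],[-0.09,0.30,0,0],[-0.17,0.44,0,0],[-0.26,0.57,0,0],[-0.37,0.69,0,0],[-0.49,0.79,0,0]]
[[-0.13,0.08,0,0],[-0.28,0.15,0,0],[-0.43,0.20,0,0],[-0.58,0.23,0,0],[-0.74,0.23,0,0],[-0.90,0.22,0,0]]
[[-0.15,-0.04,0,0],[-0.30,-0.09,0,0],[-0.44,-0.16,0,0],[-0.57,-0.25,0,0],[-0.69,-0.36,0,0],[-0.79,-0.48,0,0]]
[[-0.09,-0.13,0,0],[-0.16,-0.28,0,0],[-0.21,-0.43,0,0],[-0.24,-0.58,0,0],[-0.24,-0.74,0,0],[-0.23,-0.90,0,0]]
[[0.03,-0.16,0,0],[0.08,-0.31,0,0],[0.15,-0.45,0,0],[0.24,-0.58,0,0],[0.35,-0.70,0,0],[0.47,-0.80,0,0]]
end cmd [0.475 0.012] angle 4.064 clock+ 4.0
```

```bash

python3 -m creep '[[0.01,0.01,0,0],[0.02,0.03,0,0],[0.04,0.07,0,0],[0.06,0.12,0,0],[0.08,0.18,0,0],[0.11,0.27,0,0],[0.13,0.37,0,0],[0.14,0.49,0,0],[0.14,0.62,0,0],[0.13,0.77,0,0]]'
python3 -m creep '[[-0.04,0.16,0,0],[-0.09,0.30,0,0],[-0.17,0.44,0,0],[-0.26,0.57,0,0],[-0.37,0.69,0,0],[-0.49,0.79,0,0]]'
python3 -m creep '[[-0.13,0.08,0,0],[-0.28,0.15,0,0],[-0.43,0.20,0,0],[-0.58,0.23,0,0],[-0.74,0.23,0,0],[-0.90,0.22,0,0]]'
```

```text
clock: 5.05
tool_pos: [0.6698, 0.1294, 0.1174]
eef_rot: [0.639, 0.769, -0.0, 0.0]
force: [-5.5, -0.1, 7.5]
finger_gap: 0.0272
grasp_force: 30.3
clock: 5.65
tool_pos: [0.6197, 0.2108, 0.1174]
eef_rot: [0.638, 0.77, 0.001, -0.0]
force: [1.8, 3.5, 6.3]
finger_gap: 0.0271
grasp_force: 30.1
clock: 6.25
tool_pos: [0.5287, 0.2318, 0.1174]
eef_rot: [0.638, 0.77, 0.0, -0.0]
force: [0.1, 0.4, 8.4]
finger_gap: 0.0273
grasp_force: 30.3
```

Tracking is close and the forces are small, so I continue through the near side, still holding.

```bash

python3 -m creep '[[-0.15,-0.04,0,0],[-0.30,-0.09,0,0],[-0.44,-0.16,0,0],[-0.57,-0.25,0,0],[-0.69,-0.36,0,0],[-0.79,-0.48,0,0]]'
python3 -m creep '[[-0.09,-0.13,0,0],[-0.16,-0.28,0,0],[-0.21,-0.43,0,0],[-0.24,-0.58,0,0],[-0.24,-0.74,0,0],[-0.23,-0.90,0,0]]'
python3 -m creep '[[0.03,-0.16,0,0],[0.08,-0.31,0,0],[0.15,-0.45,0,0],[0.24,-0.58,0,0],[0.35,-0.70,0,0],[0.47,-0.80,0,0]]'
python3 - <<'E'
from h import *
plan([.475,.012],4.064,1.3,1.3,1.0,0,[6,6,5,5,5,5])
s=ctrl.get_state();print(s["joint_pos"].round(2))
E
```

```text
clock: 6.85
tool_pos: [0.4498, 0.1826, 0.1173]
eef_rot: [0.638, 0.77, -0.0, 0.0]
force: [-0.9, 0.3, 10.1]
finger_gap: 0.0271
grasp_force: 30.5
clock: 7.45
tool_pos: [0.4285, 0.0917, 0.1174]
eef_rot: [0.639, 0.769, 0.0, 0.001]
force: [8.7, 1.5, 0.8]
finger_gap: 0.0269
grasp_force: 30.0
clock: 8.05
tool_pos: [0.4761, 0.0133, 0.1174]
eef_rot: [0.639, 0.77, 0.001, 0.0]
force: [5.3, 7.9, 3.5]
finger_gap: 0.0274
grasp_force: 31.0
[[0.13,-0.09,0,0],[0.27,-0.16,0,0],[0.42,-0.21,0,0],[0.58,-0.24,0,0],[0.74,-0.25,0,0],[0.90,-0.24,0,0]]
[[0.15,0.03,0,0],[0.30,0.08,0,0],[0.44,0.15,0,0],[0.58,0.24,0,0],[0.70,0.35,0,0],[0.80,0.46,0,0]]
[[0.09,0.14,0,0],[0.16,0.28,0,0],[0.21,0.43,0,0],[0.24,0.58,0,0],[0.26,0.74,0,0]]
[[-0.01,0.16,0,0],[-0.04,0.31,0,0],[-0.09,0.47,0,0],[-0.16,0.61,0,0],[-0.25,0.74,0,0]]
[[-0.10,0.12,0,0],[-0.22,0.23,0,0],[-0.35,0.32,0,0],[-0.49,0.39,0,0],[-0.64,0.44,0,0]]
[[-0.15,0.04,0,0],[-0.31,0.05,0,0],[-0.47,0.04,0,0],[-0.62,0.02,0,0],[-0.78,-0.03,0,0]]
end cmd [0.504 0.223] angle 8.224 clock+ 3.2
[ 0.34  0.21 -0.48  1.92  0.12  1.03 -0.01]
```

```bash

python3 - <<'E'
from h import *
w=np.array([[.6564,.0533],[.6698,.1294],[.6197,.2108],[.5287,.2318],[.4498,.1826],[.4285,.0917],[.4761,.0133]])
s=np.linalg.lstsq(np.c_[2*w,np.ones(len(w))],(w**2).sum(1),rcond=None)[0];print(s[:2],np.sqrt(s[2]+s[0]**2+s[1]**2))
E
python3 -m creep '[[0.13,-0.09,0,0],[0.27,-0.16,0,0],[0.42,-0.21,0,0],[0.58,-0.24,0,0],[0.74,-0.25,0,0],[0.90,-0.24,0,0]]' 1 30
python3 - <<'E'
from h import *
s=ctrl.get_state();f=cams.grab_frame("wrist");k=knob(f);s2=ctrl.get_state()
print(k,"tool",s["tool_pos"],s2["tool_pos"],"clock",s["clock"],s2["clock"])
if k:print("ang at",s["clock"],ang(k[0]),np.hypot(*(k[0]-C0)))
E
```

```text
[0.54897784 0.11132879] 0.12211758041171168
clock: 8.65
tool_pos: [0.564, -0.0122, 0.1157]
eef_rot: [0.639, 0.769, -0.002, -0.001]
force: [0.4, -0.3, 0.7]
finger_gap: 0.0853
grasp_force: 0.0
(array([ 0.56043883, -0.01121637]), array([244.50634146, 288.30731707]), np.int32(1025)) tool [ 0.56404331 -0.01219916  0.11574931] [ 0.56609258 -0.0117404   0.11587702] clock 8.65 8.7
ang at 8.65 -1.472795466593156 0.1209969406647294
```

```bash
cat >>h.py <<'E'
import json,os,sys
from scipy.optimize import least_squares
C0=np.array([.549,.1111])
def follow(P,n,calls=1):
    """measure, log, fit w(t)=w0 exp(-k t)-> rows for the next calls; P = commanded xy"""
    L=json.load(open("log.json")) if os.path.exists("log.json") else []
    s=ctrl.get_state();t=s["clock"];k=knob(cams.grab_frame("wrist"))
    if k is None: print("LOST");return
    a=ang(k[0],C0);a0=L[-1][1]+1.0*(t-L[-1][0]) if L else a
    a+=2*np.pi*round((a0-a)/(2*np.pi));L.append([t,a]);json.dump(L,open("log.json","w"))
    D=np.array(L);T=D[:,0]-D[0,0]
    mod=lambda x,T:x[0]+x[1]*(1-np.exp(-x[2]*T))/x[2]
    x=least_squares(lambda x:np.r_[(mod(x,T)-D[:,1])/.01,(x[1]-1.23)/.08,(x[2]-.1)/.04],[D[0,1],1.23,.1]).x
    tn=t+.05-D[0,0]
    print(f"t={t:.2f} r={np.hypot(*(k[0]-C0)):.4f} off(knob-tool)mm={1000*(k[0]-s['tool_pos'][:2])} dot={k[2]} w={x[1]*np.exp(-x[2]*tn):.3f} k={x[2]:.3f} resid={(D[:,1]-mod(x,T))[-4:].round(3)}")
    P=np.array(P,float)
    for c in range(calls):
        rows=[]
        for i in range(n):
            tn+=.1;b=mod(x,tn);q=C0+RK*np.array([np.cos(b),np.sin(b)])
            rows.append(np.round((q-P)*10,2))
        print("["+",".join(f"[{r[0]:.2f},{r[1]:.2f},0,0]" for r in rows)+"]")
        P=P+rows[-1]/10;print("  end",P.round(3))
E
python3 - <<'E'
import json
json.dump([[8.65,-1.477]],open("log.json","w"))
from h import *
plan([.565,-.012],-1.416,1.21,1.1,1.0,0,[5],c=C0)
E
```

```text
[[0.17,0.06,0,0],[0.31,0.10,0,0],[0.44,0.17,0,0],[0.56,0.25,0,0],[0.67,0.34,0,0]]
end cmd [0.632 0.022] angle -0.8247 clock+ 0.5
```

```bash

python3 -m creep '[[0.17,0.06,0,0],[0.31,0.10,0,0],[0.44,0.17,0,0],[0.56,0.25,0,0],[0.67,0.34,0,0]]' | head -2
python3 -c 'from h import *;follow([.632,.022],6,2)'
```

```text
clock: 9.2
tool_pos: [0.631, 0.0224, 0.1158]
t=9.20 r=0.1227 off(knob-tool)mm=[-0.11322026 -2.67478498] dot=1003 w=1.124 k=0.103 resid=[ 0.001 -0.001]
[[0.13,0.13,0,0],[0.20,0.24,0,0],[0.27,0.36,0,0],[0.32,0.48,0,0],[0.36,0.61,0,0],[0.38,0.73,0,0]]
  end [0.67  0.095]
[[0.01,0.13,0,0],[0.01,0.26,0,0],[-0.01,0.38,0,0],[-0.04,0.50,0,0],[-0.08,0.62,0,0],[-0.13,0.73,0,0]]
  end [0.657 0.168]
```

```bash

python3 -m creep '[[0.13,0.13,0,0],[0.20,0.24,0,0],[0.27,0.36,0,0],[0.32,0.48,0,0],[0.36,0.61,0,0],[0.38,0.73,0,0]]' | head -2
python3 -c 'from h import *;follow([.670,.095],6,2)'
```

```text
clock: 9.85
tool_pos: [0.6705, 0.0971, 0.1169]
t=9.85 r=0.1223 off(knob-tool)mm=[-0.07007429 -0.3345319 ] dot=1001 w=1.065 k=0.095 resid=[ 0.002 -0.003  0.001]
[[0.01,0.21,0,0],[-0.00,0.34,0,0],[-0.03,0.46,0,0],[-0.07,0.58,0,0],[-0.11,0.70,0,0],[-0.17,0.80,0,0]]
  end [0.653 0.175]
[[-0.07,0.11,0,0],[-0.15,0.20,0,0],[-0.24,0.28,0,0],[-0.33,0.35,0,0],[-0.43,0.42,0,0],[-0.53,0.47,0,0]]
  end [0.6   0.222]
```

```bash

python3 -m creep '[[0.01,0.21,0,0],[0,0.34,0,0],[-0.03,0.46,0,0],[-0.07,0.58,0,0],[-0.11,0.70,0,0],[-0.17,0.80,0,0]]' | head -2
python3 -m creep '[[-0.07,0.11,0,0],[-0.15,0.20,0,0],[-0.24,0.28,0,0],[-0.33,0.35,0,0],[-0.43,0.42,0,0],[-0.53,0.47,0,0]]' | head -2
python3 -c 'from h import *;follow([.600,.222],7,2)'
```

```text
clock: 10.5
tool_pos: [0.653, 0.1767, 0.117]
clock: 11.1
tool_pos: [0.5995, 0.2233, 0.117]
t=11.10 r=0.1211 off(knob-tool)mm=[-4.48630536 -0.17444566] dot=957 w=0.985 k=0.075 resid=[ 0.002 -0.001 -0.002  0.001]
[[-0.22,0.08,0,0],[-0.33,0.10,0,0],[-0.45,0.11,0,0],[-0.57,0.11,0,0],[-0.68,0.10,0,0],[-0.80,0.08,0,0],[-0.91,0.04,0,0]]
  end [0.509 0.226]
[[-0.10,-0.04,0,0],[-0.20,-0.09,0,0],[-0.30,-0.15,0,0],[-0.38,-0.21,0,0],[-0.47,-0.29,0,0],[-0.54,-0.37,0,0],[-0.60,-0.46,0,0]]
  end [0.449 0.18 ]
```

```bash

python3 -m creep '[[-0.22,0.08,0,0],[-0.33,0.10,0,0],[-0.45,0.11,0,0],[-0.57,0.11,0,0],[-0.68,0.10,0,0],[-0.80,0.08,0,0],[-0.91,0.04,0,0]]' | head -2
python3 -c 'from h import *;follow([.509,.226],7,2)'
```

```text
clock: 11.85
tool_pos: [0.5088, 0.2266, 0.1171]
t=11.85 r=0.1213 off(knob-tool)mm=[ 0.23774638 -0.98797538] dot=868 w=0.935 k=0.073 resid=[-0.    -0.002 -0.     0.001]
[[-0.16,-0.06,0,0],[-0.26,-0.12,0,0],[-0.35,-0.18,0,0],[-0.43,-0.26,0,0],[-0.51,-0.34,0,0],[-0.58,-0.42,0,0],[-0.64,-0.51,0,0]]
  end [0.445 0.175]
[[-0.05,-0.10,0,0],[-0.10,-0.19,0,0],[-0.13,-0.29,0,0],[-0.16,-0.40,0,0],[-0.17,-0.50,0,0],[-0.18,-0.60,0,0],[-0.18,-0.71,0,0]]
  end [0.427 0.104]
```

```bash

python3 -m creep '[[-0.16,-0.06,0,0],[-0.26,-0.12,0,0],[-0.35,-0.18,0,0],[-0.43,-0.26,0,0],[-0.51,-0.34,0,0],[-0.58,-0.42,0,0],[-0.64,-0.51,0,0]]' | head -2
python3 -m creep '[[-0.05,-0.10,0,0],[-0.10,-0.19,0,0],[-0.13,-0.29,0,0],[-0.16,-0.40,0,0],[-0.17,-0.50,0,0],[-0.18,-0.60,0,0],[-0.18,-0.71,0,0]]' | head -2
python3 -c 'from h import *;follow([.427,.104],8,2)'
```

```text
clock: 12.6
tool_pos: [0.445, 0.175, 0.117]
clock: 13.3
tool_pos: [0.4275, 0.1039, 0.117]
t=13.30 r=0.1219 off(knob-tool)mm=[-0.15343864  1.06767138] dot=989 w=0.838 k=0.074 resid=[-0.002 -0.001  0.002 -0.   ]
[[0.02,-0.14,0,0],[0.04,-0.24,0,0],[0.07,-0.34,0,0],[0.11,-0.43,0,0],[0.15,-0.52,0,0],[0.20,-0.60,0,0],[0.26,-0.68,0,0],[0.32,-0.75,0,0]]
  end [0.459 0.029]
[[0.07,-0.07,0,0],[0.14,-0.14,0,0],[0.22,-0.19,0,0],[0.30,-0.24,0,0],[0.38,-0.28,0,0],[0.47,-0.32,0,0],[0.55,-0.35,0,0],[0.64,-0.37,0,0]]
  end [ 0.523 -0.008]
```

```bash

python3 -m creep '[[0.02,-0.14,0,0],[0.04,-0.24,0,0],[0.07,-0.34,0,0],[0.11,-0.43,0,0],[0.15,-0.52,0,0],[0.20,-0.60,0,0],[0.26,-0.68,0,0],[0.32,-0.75,0,0]]' | head -2
python3 -m creep '[[0.07,-0.07,0,0],[0.14,-0.14,0,0],[0.22,-0.19,0,0],[0.30,-0.24,0,0],[0.38,-0.28,0,0],[0.47,-0.32,0,0],[0.55,-0.35,0,0],[0.64,-0.37,0,0]]' | head -2
python3 -c 'from h import *;follow([.523,-.008],9,2)'
```

```text
clock: 14.15
tool_pos: [0.46, 0.029, 0.1169]
clock: 14.95
tool_pos: [0.5241, -0.0075, 0.1169]
t=14.95 r=0.1227 off(knob-tool)mm=[-4.89236913 -0.41784364] dot=998 w=0.729 k=0.078 resid=[-0.004  0.001  0.009 -0.005]
[[0.10,-0.02,0,0],[0.19,-0.03,0,0],[0.27,-0.03,0,0],[0.36,-0.02,0,0],[0.45,-0.01,0,0],[0.53,0.00,0,0],[0.61,0.02,0,0],[0.69,0.05,0,0],[0.77,0.08,0,0]]
  end [0.6 0. ]
[[0.07,0.04,0,0],[0.14,0.08,0,0],[0.21,0.13,0,0],[0.27,0.18,0,0],[0.33,0.23,0,0],[0.39,0.29,0,0],[0.44,0.35,0,0],[0.49,0.41,0,0],[0.53,0.47,0,0]]
  end [0.653 0.047]
```

```bash

python3 -m creep '[[0.10,-0.02,0,0],[0.19,-0.03,0,0],[0.27,-0.03,0,0],[0.36,-0.02,0,0],[0.45,-0.01,0,0],[0.53,0,0,0],[0.61,0.02,0,0],[0.69,0.05,0,0],[0.77,0.08,0,0]]' | head -2
python3 -c 'from h import *;follow([.600,.000],9,2)'
```

```text
clock: 15.9
tool_pos: [0.6011, 0.0011, 0.1169]
t=15.90 r=0.1229 off(knob-tool)mm=[-3.03098398 -2.6450355 ] dot=978 w=0.672 k=0.080 resid=[-0.     0.011  0.003 -0.006]
[[0.09,0.05,0,0],[0.16,0.09,0,0],[0.23,0.14,0,0],[0.29,0.19,0,0],[0.35,0.24,0,0],[0.40,0.30,0,0],[0.45,0.36,0,0],[0.50,0.42,0,0],[0.54,0.49,0,0]]
  end [0.654 0.049]
[[0.04,0.06,0,0],[0.07,0.13,0,0],[0.10,0.20,0,0],[0.12,0.27,0,0],[0.14,0.34,0,0],[0.15,0.41,0,0],[0.16,0.49,0,0],[0.17,0.56,0,0],[0.17,0.63,0,0]]
  end [0.671 0.112]
```

```bash

python3 -m creep '[[0.08,0.04,0,0],[0.15,0.09,0,0],[0.22,0.13,0,0],[0.28,0.18,0,0],[0.34,0.23,0,0],[0.39,0.29,0,0],[0.44,0.35,0,0],[0.49,0.41,0,0],[0.53,0.47,0,0]]' | head -2
python3 -c 'from h import *;follow([.653,.047],9,2)'
```

```text
clock: 16.85
tool_pos: [0.6538, 0.0483, 0.117]
t=16.85 r=0.1225 off(knob-tool)mm=[-0.7736471  -1.95924498] dot=985 w=0.619 k=0.081 resid=[ 0.01   0.008  0.001 -0.008]
[[0.06,0.10,0,0],[0.09,0.17,0,0],[0.11,0.24,0,0],[0.13,0.31,0,0],[0.15,0.38,0,0],[0.17,0.45,0,0],[0.17,0.52,0,0],[0.18,0.59,0,0],[0.18,0.67,0,0]]
  end [0.671 0.114]
[[-0.00,0.06,0,0],[-0.01,0.13,0,0],[-0.02,0.20,0,0],[-0.04,0.27,0,0],[-0.06,0.33,0,0],[-0.08,0.40,0,0],[-0.10,0.46,0,0],[-0.13,0.52,0,0],[-0.16,0.58,0,0]]
  end [0.655 0.172]
```

```bash

python3 -m creep '[[0.05,0.08,0,0],[0.08,0.15,0,0],[0.11,0.22,0,0],[0.13,0.29,0,0],[0.15,0.36,0,0],[0.17,0.43,0,0],[0.17,0.50,0,0],[0.18,0.57,0,0],[0.18,0.64,0,0]]' | head -2
python3 - <<'E'
from h import *
P=[.671,.111]
follow(P,8,1)
L=json.load(open("log.json"));t,a=L[-1];w=(L[-1][1]-L[-3][1])/(L[-1][0]-L[-3][0])-.075*.62*.95;print("w",w)
# catch at speed for 0.7 s, then ramp to rest over 1.2 s
plan(P,a+.05*w,w,w*.95,.7,0,[7],c=C0)
E
```

```text
clock: 17.8
tool_pos: [0.6715, 0.1123, 0.117]
t=17.80 r=0.1222 off(knob-tool)mm=[-0.31241203 -1.3131339 ] dot=988 w=0.569 k=0.082 resid=[ 0.01   0.006 -0.001 -0.01 ]
[[-0.01,0.12,0,0],[-0.01,0.18,0,0],[-0.03,0.25,0,0],[-0.04,0.32,0,0],[-0.06,0.38,0,0],[-0.08,0.44,0,0],[-0.11,0.50,0,0],[-0.14,0.56,0,0]]
  end [0.657 0.167]
w 0.566010049344754
[[-0.00,0.10,0,0],[-0.01,0.17,0,0],[-0.02,0.24,0,0],[-0.04,0.30,0,0],[-0.06,0.37,0,0],[-0.08,0.43,0,0],[-0.10,0.49,0,0]]
end cmd [0.661 0.16 ] angle 6.697 clock+ 0.7
```

```bash

python3 -m creep '[[0,0.10,0,0],[-0.01,0.17,0,0],[-0.02,0.24,0,0],[-0.04,0.30,0,0],[-0.06,0.37,0,0],[-0.08,0.43,0,0],[-0.10,0.49,0,0]]' -1 30
python3 -c '
from h import *
plan([.661,.160],6.697,.54,.54,.3,0,[3],c=C0)
plan([.655,.174],6.859,.54,0,1.4,0,[10,6],c=C0)'
```

```text
clock: 18.55
tool_pos: [0.6607, 0.1609, 0.1171]
eef_rot: [0.639, 0.77, -0.001, -0.0]
force: [-5.3, -2.2, 5.6]
finger_gap: 0.0272
grasp_force: 30.0
[[-0.03,0.06,0,0],[-0.06,0.12,0,0],[-0.10,0.18,0,0]]
end cmd [0.651 0.178] angle 6.859 clock+ 0.3
[[-0.07,0.09,0,0],[-0.11,0.13,0,0],[-0.14,0.18,0,0],[-0.18,0.21,0,0],[-0.21,0.24,0,0],[-0.24,0.27,0,0],[-0.26,0.30,0,0],[-0.29,0.31,0,0],[-0.31,0.33,0,0],[-0.32,0.34,0,0]]
[[-0.02,0.01,0,0],[-0.03,0.02,0,0],[-0.03,0.02,0,0],[-0.03,0.03,0,0],[-0.03,0.03,0,0],[-0.03,0.03,0,0]]
end cmd [0.62  0.211] angle 7.237 clock+ 1.6
```

```bash

python3 -m creep '[[-0.03,0.06,0,0],[-0.06,0.12,0,0],[-0.10,0.18,0,0]]' | tail -3
python3 -m creep '[[-0.03,0.05,0,0],[-0.07,0.09,0,0],[-0.10,0.14,0,0],[-0.14,0.17,0,0],[-0.17,0.20,0,0],[-0.20,0.23,0,0],[-0.22,0.26,0,0],[-0.25,0.27,0,0],[-0.27,0.29,0,0],[-0.28,0.30,0,0]]'
python3 -m creep '[[-0.02,0.01,0,0],[-0.03,0.02,0,0],[-0.03,0.02,0,0],[-0.03,0.03,0,0],[-0.03,0.03,0,0],[-0.03,0.03,0,0],[-0.03,0.03,0,0],[-0.03,0.03,0,0],[-0.03,0.03,0,0],[-0.03,0.03,0,0]]'
python3 -m creep '[[0,0,0,0],[0,0,0,0],[0,0,0,0],[0,0,0,0],[0,0,0,0],[0,0,0,0],[0,0,0,0]]' 1 20
python3 - <<'E'
from h import *
s=ctrl.get_state();f=cams.grab_frame("wrist");g=[cams.grab_frame("wrist") for _ in range(4)][-1]
a,b=knob(f)[0],knob(g)[0];print(a,b,(ang(b,C0)-ang(a,C0))/.2,s["tool_pos"])
cv2.imwrite("pics/w3.png",g["color"][:,:,::-1])
E
```

```text
force: [-4.1, -2.8, 4.2]
finger_gap: 0.0274
grasp_force: 30.1
clock: 19.85
tool_pos: [0.6231, 0.2088, 0.117]
eef_rot: [0.638, 0.77, -0.0, -0.0]
force: [-1.8, -2.9, 3.5]
finger_gap: 0.0277
grasp_force: 30.1
clock: 20.85
tool_pos: [0.6205, 0.2108, 0.117]
eef_rot: [0.639, 0.769, -0.0, 0.0]
force: [-4.3, -4.0, 5.8]
finger_gap: 0.0271
grasp_force: 30.2
clock: 21.55
tool_pos: [0.6204, 0.2118, 0.117]
eef_rot: [0.639, 0.77, 0.0, -0.0]
force: [0.3, 1.0, -0.2]
finger_gap: 0.0852
grasp_force: 0.0
[0.62080338 0.21017937] [0.6207731  0.21014703] 0.00022671286430908655 [0.62043707 0.21179386 0.11696895]
```

View pics/w3.png

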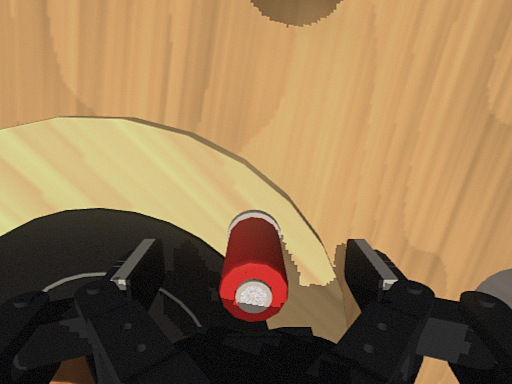

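The platter is at rest, and the knob at (254,290) stands free between the open fingers. I draw straight up.

```bash

python3 -m creep '[[0,0,0.2,0],[0,0,0.5,0],[0,0,0.8,0],[0,0,1,0],[0,0,1,0],[0,0,1,0]]' 1
python3 -m creep '[[0,0,0.3,0],[0,0,0.3,0],[0,0,0.3,0],[0,0,0.3,0]]' | head -2
python3 - <<'E'
from h import *
f=cams.grab_frame("wrist");g=[cams.grab_frame("wrist") for _ in range(4)][-1]
a,b=knob(f)[0],knob(g)[0];print(a,b,(ang(b,C0)-ang(a,C0))/.2)
if abs(ang(b,C0)-ang(a,C0))<.006: print(ctrl.sign_off())
E
```

```text
clock: 22.4
tool_pos: [0.6205, 0.2117, 0.217]
eef_rot: [0.639, 0.77, 0.0, 0.0]
force: [0.2, -0.4, -0.2]
finger_gap: 0.0852
grasp_force: 0.0
clock: 22.8
tool_pos: [0.6199, 0.2114, 0.2452]
[0.62071875 0.20943957] [0.62081551 0.20945995] -0.0027163174046945793
the job is handed in; nothing more can be done
None
```

I handed the job in at about 23 s: the platter was spun to 1.3 rad/s, coasted untouched for over 9 s with the knob within about 5 mm of the tool point at each check, was caught while turning at about 0.55 rad/s and stopped, then I released the knob and drew the tool back about 130 mm; the judge's verdict is not shown.

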